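Set up a torque rod over the receiver tube for pushing its bush out

TASK

I'm going to drive the bush out of this engine torque rod: stand the fallen receiver tube upright in the middle of the thick steel press plate and let go of it, then pick the rod up off the bench by its balance point on the web and hold it level with its big eye centred over the tube, 20 to 30 mm clear of the tube's top, so that I can slip the centring ring in between. Finish while still holding the rod there, steady and touching nothing else; set the tube down rather than dropping it, don't drop the rod, and leave my cup, socket, wrench and hammer where they are.

Things in the scene. Friction and masses are not known exactly. Their poses are not given: they have to be found in the camera images.
- tube: receiver tube: plain bright steel, open at both ends, 60 mm outside diameter, 52 mm bore, 65 mm long, about 0.36 kg. It starts lying on its side on the bench, left or right of the press plate. Both ends are alike, either may be up. This origin is the centre of one end, z along the tube to the other end.
- tube_mid (a point): centre of the receiver tube: on its axis, half-way along its 65 mm length; z axis along the tube. When the tube stands on the plate this point is 32.5 mm above the plate's top and 32.5 mm below the tube's top.
- plate: press (arbor) plate, fixed flat on the bench: a bright steel slab 120 mm (its x) by 170 mm (its y), 25 mm thick, with a 40 mm wide, 35 mm deep slot in the middle of its +y end and a 28 mm wide one in its -y end; the middle 120 x 100 mm is solid. Origin: centre of its underside, on the bench, z up.
- torque_rod: engine torque rod: cast aluminium dog-bone, 0.5 kg, 208 mm long, lying flat on the other side of the plate from the tube. Big eye 60 mm across, 50 mm high (rubber bush, steel sleeve); small eye 36 mm across, 38 mm high; 160 mm between centres; straight web 18 mm wide, from 10 to 36 mm above the underside. Origin: on its underside, 23 mm below rod_balance, same axes.
- rod_balance (a point): balance point (centre of mass) of the torque rod: in the middle of the web's width, 48 mm from the big eye's centre, 23 mm above the rod's underside. x axis along the rod from big to small eye, z up; the web's faces look to its +y and -y.
- rod_eye (a point): centre of the torque rod's big eye, half-way up its 50 mm height (25 mm above the rod's underside): 48 mm from rod_balance along -x and 2 mm higher; same axes. 20 to 30 mm clear of the standing tube means that this point is 45 to 55 mm above the tube's top.
- cup: takeaway coffee cup with lid, 86 mm across, 110 mm tall, loose, beyond the plate on the left; origin at the centre of its underside. To be left alone.
- socket: deep socket standing on end, 27 mm across, 63 mm tall, loose, beyond the plate; origin at the centre of its underside. To be left alone.
- wrench: spanner lying flat, 190 mm long, under 10 mm thick, loose, between the robot and the plate, roughly along y; origin near its middle, on the bench, x along it. To be left alone.
- hammer: hammer lying on the bench, 280 mm long, loose, beyond the plate on the right, roughly along y; origin near its middle, on the bench, x along it. To be left alone.

How it is judged (in metres and radians):
On the way:
1. the receiver tube stands upright in the middle of the press plate, let go, while the rod still lies on the bench ((angle between tube_mid's own z axis and vertical below 0.1 rad or angle between tube_mid's own z axis and vertical above 3.0416 rad) and horizontal distance between tube_mid and plate below 0.02 m and z of tube_mid in the frame of plate between 0.0535 and 0.0615 m and contact force between tube and the fingers below 0.1 N and linear speed of tube below 0.02 m/s and height (world z) of rod_balance below 0.035 m), for 0.3 s.
At the end, for the whole second after the job is handed in: Tube released on the plate, upright within 6 deg, axis within 20 mm of the plate's centre. Rod gripped within 20 mm (along it) of its balance point, still, level within 6 deg, big eye within 8 mm of the tube's axis, 10 to 45 mm above its top, touching none of tube, plate, cup ((angle between tube_mid's own z axis and vertical below 0.1 rad or angle between tube_mid's own z axis and vertical above 3.0416 rad) and horizontal distance between tube_mid and plate below 0.02 m and z of tube_mid in the frame of plate between 0.0535 and 0.0615 m and contact force between tube and the fingers below 0.1 N and linear speed of tube below 0.02 m/s and contact force between torque_rod and the fingers above 1 N and contact force between torque_rod and tube below 0.2 N and contact force between torque_rod and plate below 0.2 N and contact force between torque_rod and cup below 0.2 N and angle between rod_balance's own z axis and vertical below 0.1 rad and horizontal distance between rod_eye and tube_mid below 0.008 m and z of rod_eye in the frame of plate between 0.125 and 0.16 m and x of the grasp point in the frame of rod_balance between -0.02 and 0.02 m and linear speed of torque_rod below 0.03 m/s and angular speed of torque_rod below 0.15 rad/s); the arm keeps its last pose, push and grip.
It fails at once if the cup, socket, wrench or hammer is moved more than 30 mm (distance of any of cup, socket, wrench, hammer from where it was at the start of the episode above 0.03 m).
It fails at once if the tube is dropped (falls free of the fingers at more than 0.5 m/s) (linear speed of tube above 0.5 m/s and contact force between tube and the fingers below 0.05 N).
It fails at once if the torque rod is dropped (falls free of the fingers at more than 0.5 m/s) (linear speed of torque_rod above 0.5 m/s and contact force between torque_rod and the fingers below 0.05 N).
It also fails if it takes over 59 s, if anything falls off the work surface, if the arm or the gripper's body presses on something with over 40 N, if the wrist force passes 120 N, or if a joint passes its speed limit or range.

ROBOT

A 6-joint arm with a two-finger parallel gripper is mounted at the origin on the work surface. World frame = base frame: x ahead of the robot, y to its left, z up, the work surface at z = 0. Lengths are in mm, angles in degrees, forces in N, time in s.
With the tool pointing down it reaches from about 300 to 850 mm from the base axis. Payload 4.2 kg.
Tool frame: the origin (TCP) lies at the very end of the fingers, on their centre line; the grasp point (between the pads) lies 19 mm behind it; z points along the fingers, y is the line along which they close (so a half turn about z gives the same grasp; the last joint's range is limited). The gripper opens to 91 mm and grips with 3 to 60 N. Pads are 32 mm wide; open, the fingers measure 118 mm over their backs; the gripper's body (76 mm by 178 mm) begins 60 mm behind the grasp point.
Start: joints at [-68.812, 18.312, 89.639, -0, 72.044, -1.146], TCP at [218.507, -531.884, 186.176] pointing down, gripper open.
Joint ranges: [-177.97, 177.97], [-48.28, 115.42], [12.27, 149.76], [-77.06, 257.06], [2.81, 150.46], [-146.56, 146.56]. Speed limits (degrees/s): [147.25, 147.25, 180, 180, 180, 180].

INTERFACE

Orientations are given as [roll, pitch, yaw] about the fixed x, y, z axes, in that order (R = Rz(yaw) Ry(pitch) Rx(roll)).
In Python, from workcell import * gives the robot as it stands.
- The arm moves only by the tool move_arm, never from a script. Its argument "motion" is a list of rows, each a list of 3 entries, a list of its own where there are three numbers: the finger opening in mm, from 0 to 91.2, then the shift along the world's x, y, z in units of 25 mm (1.0 is 25 mm), then the turn, a rotation vector about the world's x, y, z in units of 4 degrees (1.0 is 4 degrees). In form: [[grip, [x, y, z], [ax, ay, az]], ...]. A call has 1 to 20 rows; each row shifts and turns the commanded pose from where the row before left it; what a row does not reach is not made up. A row lasts 1/12 s, in which the tool goes at most 41.7 mm and 7.16 degrees, less where a joint would pass 70% of its speed; a pose out of reach is approached as far as the arm can. A call with a number of a shift or a turn outside -1 to 1 is refused whole. A call with a gripper value outside its range is refused whole. The fingers move at their own pace and stop on an object; "grip_force" is the grip in N (left out, the last holds). Time passes only in rows, so rows that do not move let the fingers close. It gives the time, the measured TCP pose, the force, the opening and the grip force at its end, in the units of the state.
- state(): the state, without advancing time (a new reading comes with each control period).
- grab_frame(name): name is "scene" or "top" or "wrist"; returns the picture (400x640x3 uint8, blue, green, red); there is no depth.
- camera_info(name): a dict with "fx", "fy", "cx", "cy" (pixels), "rvec" (rotation vector, rad) and "tvec" (3), from world to camera coordinates, as OpenCV has them. Camera axes: x right, y down, z forward; pixel columns grow to the right and rows downward; lengths in mm; the calibration is good to about 2 mm. A picture is of the moment at which its call begins: read the wrist's pose just before it. camera_info takes no time and is no camera call; for the wrist camera it gives the pose at the moment of the call.
- job_done(): hands the job in; it is judged then, once.
The state is a dict: "time_s": time; "qpos": joint angles; "qvel": joint speeds; "effort": joint torques, N m; "ee_pos": TCP position; "ee_rot": TCP orientation; "force": force on the tool from outside, world axes, zero at the start; "torque": the same for the moment, N m; "gripper_width": finger opening in mm; "gripper_force": force on a finger pad.
Only numpy, scipy, OpenCV 4.12 (cv2) and the standard library are available. Lean on these libraries where they do the work, as an engineer would, in place of code of your own. Each camera call takes 0.05 s, during which the arm holds its last target. There are 200 camera calls.

## Working session

There is one attempt and no reset: what is moved stays moved. The work goes in short steps, Python scripts to look and compute and a tool call to move; the robot and the scene stay as the last step left them, time stands still between calls to the robot, and variables do not carry over. Pictures are saved under pics/ and viewed, at most 10 in all, crops included, and the job is handed in when it is done.

Besides the shell and the picture viewer there is one more tool, called after "Emit:" as name(argument=value, ...), one argument or row to a line, values as JSON. move_arm: Moves the arm, as the interface text tells. Shifts and turns lie within -1 to 1; 1 stands for 25 mm of shift or 4 degrees of turn. Its arguments: {"type":"object","properties":{"motion":{"type":"array","items":{"type":"array"}},"grip_force":{"type":"number"}},"required":["motion"]}

```bash
mkdir -p pics; cat > h.py <<'E'
from workcell import *
import numpy as np, cv2
def cam(n):
    c=camera_info(n); R=cv2.Rodrigues(np.array(c["rvec"],float))[0]
    K=np.array([[c["fx"],0,c["cx"]],[0,c["fy"],c["cy"]],[0,0,1]]); return K,R,np.array(c["tvec"],float).ravel()
def ray(C,uv,z):
    K,R,t=C; o=-R.T@t; uv=np.atleast_2d(uv).astype(float)
    d=(R.T@np.linalg.inv(K)@np.c_[uv,np.ones(len(uv))].T).T
    return o+d*((z-o[2])/d[:,2])[:,None]
def proj(C,p):
    K,R,t=C; q=(K@(R@np.atleast_2d(p).T+t[:,None])).T; return q[:,:2]/q[:,2:]
E
python3 - <<'E'
from h import *
for n in ("top","scene"):
    cv2.imwrite(f"pics/{n}0.png",grab_frame(n)); C=cam(n); print(n,-C[1].T@C[2],C[0][0,0])
s=state();print(s["time_s"],s["ee_pos"],s["ee_rot"])
E
```

```text
top [ 504.27396494   -9.16967755 1034.4728872 ] 387.56422781226877
scene [1202.50366619 -796.52405665  734.56233897] 497.9411649896212
0.1 [ 218.31398955 -531.40308875  185.39540854] [-1.79906964e+02 -2.97900947e-03  2.23333294e+01]
```

View pics/top0.png

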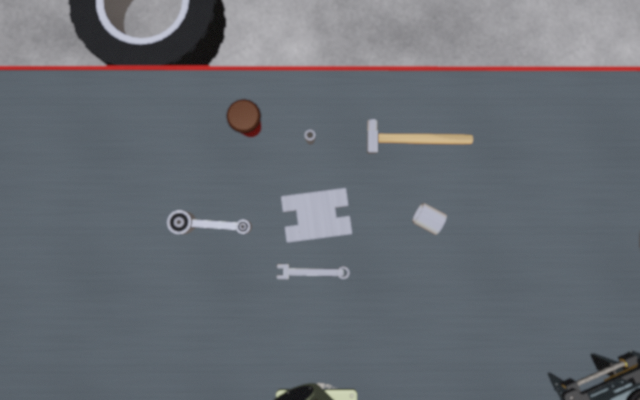

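View pics/scene0.png

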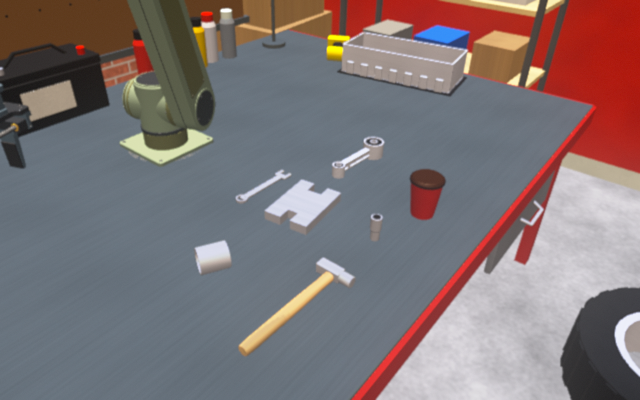

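The top view shows the rod's big eye at (179,222) and its small eye at (243,227). The plate is near (317,215) and the tube near (430,219). I'll measure them with masks.

```bash
python3 - <<'E'
from h import *
im=cv2.imread("pics/top0.png"); C=cam("top")
hsv=cv2.cvtColor(im,cv2.COLOR_BGR2HSV)
g=cv2.cvtColor(im,cv2.COLOR_BGR2GRAY); m=((g>135)*255).astype(np.uint8); m[:75]=0; m[350:]=0
m[:,:]=cv2.morphologyEx(m,cv2.MORPH_CLOSE,np.ones((3,3)))
for c in cv2.findContours(m,cv2.RETR_EXTERNAL,cv2.CHAIN_APPROX_NONE)[0]:
    if cv2.contourArea(c)<60: continue
    for z in (12,25,30,50):
        w=ray(C,c[:,0],z)[:,:2].astype(np.float32); r=cv2.minAreaRect(w)
        print(z,np.round(r[0]),np.round(r[1]),round(r[2],1)) 
    print()
print("eyes",ray(C,[[179,222]],50),ray(C,[[243,227]],38))
big=np.hstack([cv2.resize(im[180:260,140:265],None,fx=3,fy=3,interpolation=2),cv2.resize(im[180:260,395:465],None,fx=3,fy=3,interpolation=2)])
sc=cv2.imread("pics/scene0.png")[225:285,180:250]
cv2.imwrite("pics/crop.png",np.hstack([big,cv2.resize(sc,(210,240))]))
E
```

```text
12 [404.   8.] [188.  36.] 89.8
25 [405.   8.] [185.  36.] 89.8
30 [405.   8.] [185.  35.] 89.8
50 [407.   7.] [181.  35.] 89.8

12 [533. 284.] [216.  60.] 89.9
25 [533. 280.] [213.  60.] 89.9
30 [533. 279.] [212.  59.] 89.9
50 [532. 273.] [208.  58.] 89.9

12 [ 541. -299.] [81. 59.] 61.3
25 [ 540. -295.] [80. 58.] 61.3
30 [ 540. -294.] [79. 58.] 61.3
50 [ 539. -288.] [78. 57.] 61.3

12 [551.  -0.] [124. 175.] 7.5
25 [550.  -0.] [123. 173.] 7.5
30 [550.  -0.] [122. 172.] 7.5
50 [549.  -1.] [120. 168.] 7.5

12 [766.  17.] [24. 25.] 90.0
25 [762.  17.] [24. 24.] 90.0
30 [761.  17.] [24. 24.] 90.0
50 [756.  16.] [23. 24.] 90.0

12 [ 764. -280.] [281.  88.] 89.9
25 [ 761. -276.] [277.  86.] 89.9
30 [ 760. -275.] [276.  86.] 89.9
50 [ 755. -270.] [270.  84.] 89.9

eyes [[530.89407556 346.25069983  50.        ]] [[518.04794077 186.68600822  38.        ]]
```

View pics/crop.png

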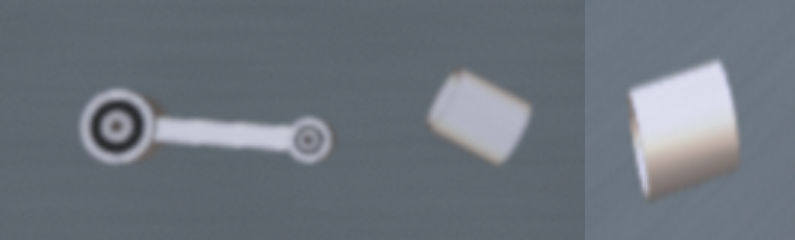

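The tube's axis has an azimuth of about 61° and its centre is at (540,-294). The plate is at (550,0), the rod's eye at (531,346) and its small eye at (518,187). My plan is to grip the tube with the tool tilted 25° about its closing axis. A 90° roll about that axis then stands the tube up with the tool 25° below horizontal.

Emit:
move_arm(
  motion=[
    [91,[0.807,0.646,-0.15],[0,0,0.967]],
    [91,[0.807,0.646,-0.15],[0,0,0.967]],
    [91,[0.807,0.646,-0.15],[0,0,0.967]],
    [91,[0.807,0.646,-0.15],[0,0,0.967]],
    [91,[0.807,0.646,-0.15],[0,0,0.967]],
    [91,[0.807,0.646,-0.15],[0,0,0.967]],
    [91,[0.807,0.646,-0.15],[0,0,0.967]],
    [91,[0.807,0.646,-0.15],[0,0,0.967]],
    [91,[0.807,0.646,-0.15],[0,0,0.967]],
    [91,[0.807,0.646,-0.15],[0,0,0.967]],
    [91,[0.807,0.646,-0.15],[-0.78,0.43,0]],
    [91,[0.807,0.646,-0.15],[-0.78,0.43,0]],
    [91,[0.807,0.646,-0.15],[-0.78,0.43,0]],
    [91,[0.807,0.646,-0.15],[-0.78,0.43,0]],
    [91,[0.807,0.646,-0.15],[-0.78,0.43,0]],
    [91,[0.807,0.646,-0.15],[-0.78,0.43,0]],
    [91,[0.807,0.646,-0.15],[-0.78,0.43,0]],
    [91,[0,0,0],[0,0,0]],
    [91,[0,0,0],[0,0,0]],
  ],
)

```text
time_s: 1.68
ee_pos: [562.4, -255.3, 120.6]
ee_rot: [-179.9, 25.0, 61.3]
force: [-0.3, 0.0, -0.3]
gripper_width: 90.9
gripper_force: 0.0
```

```bash
python3 - <<'E'
from h import *
from scipy.spatial.transform import Rotation as Ro
s=state();print(s["time_s"],s["ee_pos"],s["ee_rot"],np.round(s["qpos"],1),np.round(s["force"],1))
print(Ro.from_euler("xyz",s["ee_rot"],degrees=True).as_matrix().round(3))
C=cam("wrist"); im=grab_frame("wrist")
p=np.array([540,-294,30.]);a=np.array([.48,.877,0])*32.5
q=proj(C,[p,p+a,p-a]).round().astype(int); print(q)
for x in q: cv2.circle(im,tuple(map(int,x)),4,(0,0,255),-1)
cv2.imwrite("pics/w1.png",im)
E
```

```text
1.6833 [ 562.35755533 -255.29142895  120.64382132] [-179.87349934   24.97128177   61.3014428 ] [-11.8  28.9  87.6 -24.9  73.   26.3] [-0.3  0.  -0.3]
[[ 0.435  0.877 -0.205]
 [ 0.795 -0.481 -0.369]
 [-0.422 -0.002 -0.907]]
[[325 192]
 [325 164]
 [325 216]]
```

View pics/w1.png

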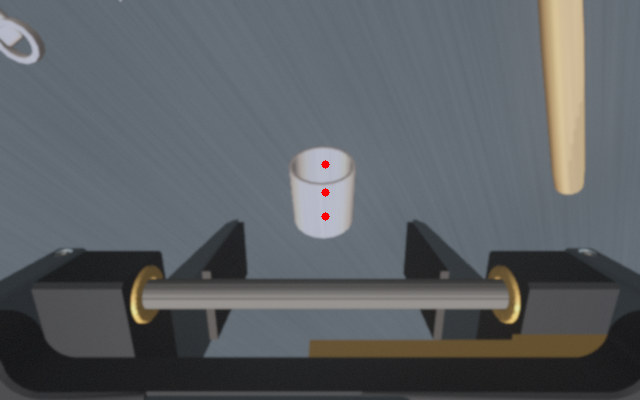

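The wrist view shows the predicted tube axis (325,164 to 216) lying on the tube and centred between the fingers, so I'll go in and grip.

Emit:
move_arm(
  grip_force=40,
  motion=[
    [91,[-0.13,-0.23,-0.538],[0,0,0]],
    [91,[-0.13,-0.23,-0.538],[0,0,0]],
    [91,[-0.13,-0.23,-0.538],[0,0,0]],
    [91,[-0.13,-0.23,-0.538],[0,0,0]],
    [91,[-0.13,-0.23,-0.538],[0,0,0]],
    [91,[-0.13,-0.23,-0.538],[0,0,0]],
    [91,[-0.13,-0.23,-0.538],[0,0,0]],
    [91,[-0.13,-0.23,-0.538],[0,0,0]],
    [91,[0,0,0],[0,0,0]],
    [45,[0,0,0],[0,0,0]],
    [45,[0,0,0],[0,0,0]],
    [45,[0,0,0],[0,0,0]],
    [45,[0,0,0],[0,0,0]],
    [45,[0,0,0],[0,0,0]],
    [45,[0,0,0],[0,0,0]],
    [45,[0,0,0],[0,0,0]],
    [45,[0,0,0],[0,0,0]],
    [45,[0,0,0],[0,0,0]],
  ],
)

```text
time_s: 3.23
ee_pos: [534.8, -302.9, 15.5]
ee_rot: [-180.0, 25.0, 61.0]
force: [-2.4, 2.5, 6.4]
gripper_width: 56.9
gripper_force: 40.1
```

Emit:
move_arm(
  motion=[
    [45,[0,0,0.5],[0,0,0]],
    [45,[0,0,0.9],[0,0,0]],
    [45,[0,0,1],[0,0,0]],
    [45,[0,0,1],[0,0,0]],
    [45,[0,0,1],[0,0,0]],
    [45,[0.039,0.549,0],[0.86,-0.47,0]],
    [45,[0.039,0.549,0],[0.86,-0.47,0]],
    [45,[0.039,0.549,0],[0.86,-0.47,0]],
    [45,[0.039,0.549,0],[0.86,-0.47,0]],
    [45,[0.039,0.549,0],[0.86,-0.47,0]],
    [45,[0.039,0.549,0],[0.86,-0.47,0]],
    [45,[0.039,0.549,0],[0.86,-0.47,0]],
    [45,[0.039,0.549,0],[0.86,-0.47,0]],
    [45,[0.039,0.549,0],[0.86,-0.47,0]],
    [45,[0.039,0.549,0],[0.86,-0.47,0]],
    [45,[0.039,0.549,0],[0.86,-0.47,0]],
    [45,[0.039,0.549,0],[0.86,-0.47,0]],
  ],
)

```text
time_s: 4.65
ee_pos: [547.3, -138.7, 125.1]
ee_rot: [-179.9, -22.2, 61.1]
force: [-0.5, 0.0, -4.3]
gripper_width: 56.7
gripper_force: 39.9
```

Emit:
move_arm(
  motion=[
    [45,[0.039,0.549,0],[0.86,-0.47,0]],
    [45,[0.039,0.549,0],[0.86,-0.47,0]],
    [45,[0.039,0.549,0],[0.86,-0.47,0]],
    [45,[0.039,0.549,0],[0.86,-0.47,0]],
    [45,[0.039,0.549,0],[0.86,-0.47,0]],
    [45,[0.039,0.549,0],[0.86,-0.47,0]],
    [45,[0.039,0.549,0],[0.86,-0.47,0]],
    [45,[0.039,0.549,0],[0.86,-0.47,0]],
    [45,[0.039,0.549,0],[0.86,-0.47,0]],
    [45,[0.039,0.549,0],[0.86,-0.47,0]],
    [45,[0.039,0.549,0],[0.86,-0.47,0]],
    [45,[0,0,0],[0,0,0]],
    [45,[0,0,0],[0,0,0]],
    [45,[0,0,0],[0,0,0]],
  ],
)

```text
time_s: 5.82
ee_pos: [558.7, 11.3, 124.8]
ee_rot: [-179.6, -65.1, 60.9]
force: [-0.0, -0.6, -3.6]
gripper_width: 56.8
gripper_force: 39.9
```

```bash
python3 - <<'E'
from h import *
from scipy.spatial.transform import Rotation as Ro
s=state();print(s["time_s"],s["ee_pos"],np.round(s["qpos"],1))
R=Ro.from_euler("xyz",s["ee_rot"],degrees=True).as_matrix();print(R.round(3)); g=s["ee_pos"]-19*R[:,2]; print("grasp",g)
a=grab_frame("scene");b=grab_frame("top")
cv2.imwrite("pics/p1.png",np.vstack([cv2.resize(a[90:290,150:450],(720,480))[:300],cv2.resize(b[150:270,200:440],(720,300))[:,:720]]))
cv2.imwrite("pics/p1s.png",a);cv2.imwrite("pics/p1t.png",b)
E
```

```text
5.8167 [558.65083879  11.31071642 124.77159235] [-36.1  30.4 119.4  70.7  72.2 -58.2]
[[ 0.205  0.877  0.435]
 [ 0.369 -0.48   0.796]
 [ 0.907 -0.003 -0.422]]
grasp [550.39504995  -3.80965881 132.7850937 ]
```

View pics/p1.png

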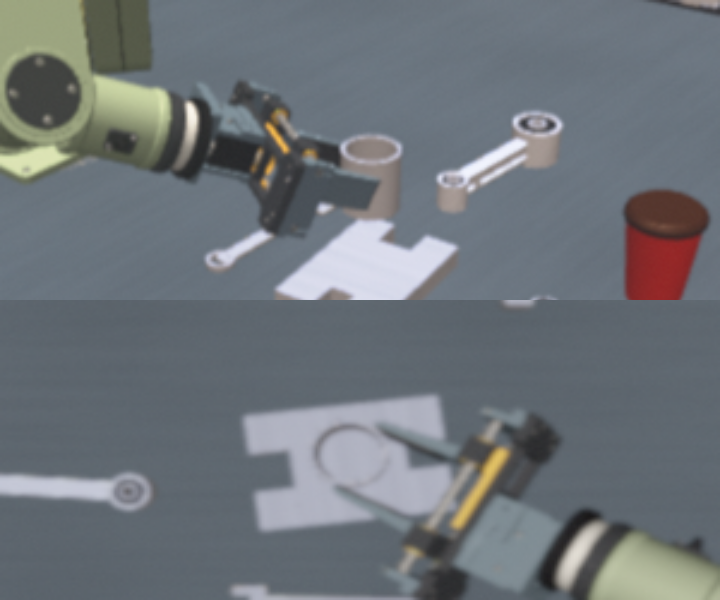

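The tube is upright over the plate's middle. Now I'll lower it.

Emit:
move_arm(
  motion=[
    [45,[0,0,-0.34],[0,0,0]],
    [45,[0,0,-0.34],[0,0,0]],
    [45,[0,0,-0.34],[0,0,0]],
    [45,[0,0,-0.34],[0,0,0]],
    [45,[0,0,-0.34],[0,0,0]],
    [45,[0,0,-0.34],[0,0,0]],
    [45,[0,0,-0.34],[0,0,0]],
    [45,[0,0,-0.34],[0,0,0]],
    [45,[0,0,-0.06],[0,0,0]],
    [45,[0,0,-0.06],[0,0,0]],
    [45,[0,0,-0.06],[0,0,0]],
    [45,[0,0,0],[0,0,0]],
    [45,[0,0,0],[0,0,0]],
  ],
)

```text
time_s: 7.0
ee_pos: [558.0, 12.3, 52.6]
ee_rot: [-179.3, -65.2, 60.7]
force: [0.0, 0.5, -4.1]
gripper_width: 56.7
gripper_force: 39.9
```

Emit:
move_arm(
  motion=[
    [45,[0,0,-0.06],[0,0,0]],
    [45,[0,0,-0.06],[0,0,0]],
    [45,[0,0,-0.06],[0,0,0]],
    [45,[0,0,0],[0,0,0]],
  ],
)

```text
time_s: 7.33
ee_pos: [557.9, 12.3, 47.7]
ee_rot: [-179.2, -65.2, 60.6]
force: [-0.8, 0.0, -5.1]
gripper_width: 57.0
gripper_force: 39.9
```

Emit:
move_arm(
  motion=[
    [45,[0,0,-0.05],[0,0,0]],
    [45,[0,0,-0.05],[0,0,0]],
    [45,[0,0,0],[0,0,0]],
  ],
)

```text
time_s: 7.58
ee_pos: [558.3, 12.5, 47.3]
ee_rot: [-179.3, -65.5, 60.7]
force: [-3.4, -3.5, 5.0]
gripper_width: 56.5
gripper_force: 40.0
```

Contact. Release and back out along the tool axis.

Emit:
move_arm(
  motion=[
    [60,[0,0,0],[0,0,0]],
    [65,[0,0,0],[0,0,0]],
    [75,[0,0,0],[0,0,0]],
    [85,[0,0,0],[0,0,0]],
    [91,[0,0,0],[0,0,0]],
    [91,[0,0,0],[0,0,0]],
    [91,[0,0,0],[0,0,0]],
    [91,[-0.22,-0.4,0.21],[0,0,0]],
    [91,[-0.22,-0.4,0.21],[0,0,0]],
    [91,[-0.22,-0.4,0.21],[0,0,0]],
    [91,[-0.22,-0.4,0.21],[0,0,0]],
    [91,[-0.22,-0.4,0.21],[0,0,0]],
    [91,[-0.22,-0.4,0.21],[0,0,0]],
    [91,[-0.22,-0.4,0.21],[0,0,0]],
    [91,[-0.22,-0.4,0.21],[0,0,0]],
    [91,[-0.22,-0.4,0.21],[0,0,0]],
  ],
)

```text
time_s: 8.92
ee_pos: [507.8, -78.7, 93.1]
ee_rot: [-179.3, -65.2, 60.6]
force: [0.5, -0.0, -0.2]
gripper_width: 91.1
gripper_force: 0.0
```

```bash
python3 - <<'E'
from h import *
s=state();print(s["time_s"],s["ee_pos"],np.round(s["qpos"],1))
a=grab_frame("scene");b=grab_frame("top")
cv2.imwrite("pics/p2.png",np.vstack([cv2.resize(a[90:290,150:450],(720,480))[50:350],cv2.resize(b[150:270,200:440],(720,300))]))
cv2.imwrite("pics/p2s.png",a);cv2.imwrite("pics/p2t.png",b)
C=cam("top"); print(C[0]); print(proj(C,[[550,0,25],[550,0,90]]), proj(cam("scene"),[[550,0,25],[550,0,90]]))
E
```

```text
8.9167 [507.83358197 -78.71398966  93.1149773 ] [-47.8  34.7 117.7  61.9  76.5 -62.9]
[[387.56422781   0.         322.11347187]
 [  0.         387.56422781 200.02627824]
 [  0.           0.           1.        ]]
[[315.91525893 214.60168239]
 [315.67166447 213.39498861]] [[303.89465091 200.03659972]
 [303.98143033 178.07838374]]
```

View pics/p2.png

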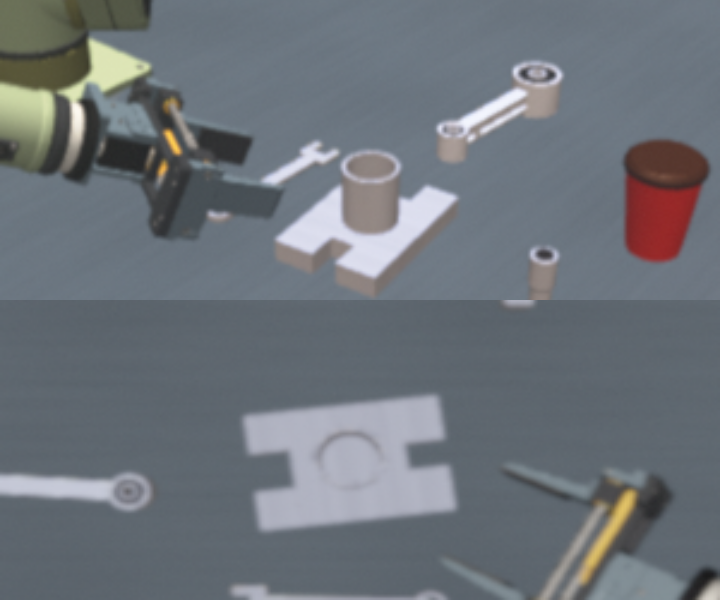

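The tube stands in the middle of the plate (rim at about (316,214) in the top view) and has been released. Next I'll rise, turn the tool to point down, yaw it for the rod and look at the tube from above.

Emit:
move_arm(
  motion=[
    [91,[0,0,0.84],[-0.838,0.459,0]],
    [91,[0,0,0.84],[-0.838,0.459,0]],
    [91,[0,0,0.84],[-0.838,0.459,0]],
    [91,[0,0,0.84],[-0.838,0.459,0]],
    [91,[0,0,0.84],[-0.838,0.459,0]],
    [91,[0,0,0.84],[-0.838,0.459,0]],
    [91,[0,0,0.84],[-0.838,0.459,0]],
    [91,[0,0,0.84],[-0.838,0.459,0]],
    [91,[0,0.4,0],[-0.838,0.459,0]],
    [80,[0,0.4,0],[-0.838,0.459,0]],
    [80,[0,0.4,0],[-0.838,0.459,0]],
    [70,[0,0.4,0],[-0.838,0.459,0]],
    [60,[0,0.4,0],[-0.838,0.459,0]],
    [50,[0,0.4,0],[-0.838,0.459,0]],
    [50,[0,0.4,0],[-0.838,0.459,0]],
    [50,[0,0.4,0],[-0.838,0.459,0]],
  ],
)

```text
time_s: 10.35
ee_pos: [507.8, 3.2, 260.7]
ee_rot: [-179.8, -3.9, 61.0]
force: [-0.1, -0.2, 0.1]
gripper_width: 51.1
gripper_force: 0.0
```

Emit:
move_arm(
  motion=[
    [45,[0,0,0],[-0.2,0.1,1]],
    [45,[0,0,0],[0,0,1]],
    [45,[0,0,0],[0,0,1]],
    [45,[0,0,0],[0,0,1]],
    [45,[0,0,0],[0,0,1]],
    [45,[0,0,0],[0,0,1]],
    [45,[0,0,0],[0,0,0]],
    [45,[0,0,0],[0,0,0]],
  ],
)

```text
time_s: 11.02
ee_pos: [508.0, 2.6, 260.2]
ee_rot: [-179.8, -3.2, 84.9]
force: [-0.1, -0.1, 0.1]
gripper_width: 44.7
gripper_force: 0.0
```

```bash
python3 - <<'E'
from h import *
s=state();print(s["time_s"],s["ee_pos"],s["ee_rot"],np.round(s["qpos"],1))
C=cam("wrist"); print("cam",-C[1].T@C[2]); im=grab_frame("wrist"); cv2.imwrite("pics/w2raw.png",im)
print(proj(C,[[550,0,90],[550,0,25],[527,298,36],[531,346,50],[518,187,38]]).round())
x,y=proj(C,[[550,0,90]])[0].round().astype(int)
cv2.circle(im,(int(x),int(y)),3,(0,0,255),-1); cv2.imwrite("pics/w2.png",im)
E
```

```text
11.0167 [507.97369385   2.59414263 260.1614965 ] [-179.77781981   -3.18793921   84.91502412] [-3.3  9.9 90.5  3.2 79.7  1.2]
cam [514.40183475  70.84759483 462.47632986]
[[ 362.  181.]
 [ 357.  173.]
 [ 320.  -87.]
 [ 319. -150.]
 [ 321.   22.]]
```

View pics/w2.png

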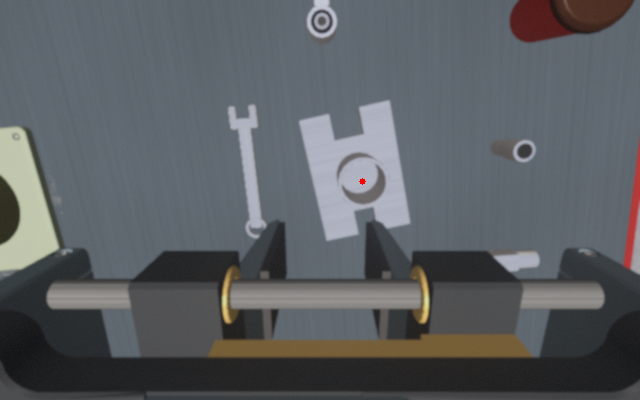

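The rim centre is near (361,178) and the predicted point at (362,181), so the tube is within about 3 mm of the plate's centre. The small eye is at (321,22), also as predicted. On to hover over the rod.

Emit:
move_arm(
  motion=[
    [45,[0.05,0.773,-0.427],[-0.4,0.03,0.05]],
    [45,[0.05,0.773,-0.427],[-0.4,0.04,0.05]],
    [45,[0.05,0.773,-0.427],[0,0,0]],
    [45,[0.05,0.773,-0.427],[0,0,0]],
    [45,[0.05,0.773,-0.427],[0,0,0]],
    [45,[0.05,0.773,-0.427],[0,0,0]],
    [45,[0.05,0.773,-0.427],[0,0,0]],
    [45,[0.05,0.773,-0.427],[0,0,0]],
    [45,[0.05,0.773,-0.427],[0,0,0]],
    [45,[0.05,0.773,-0.427],[0,0,0]],
    [45,[0.05,0.773,-0.427],[0,0,0]],
    [45,[0.05,0.773,-0.427],[0,0,0]],
    [45,[0.05,0.773,-0.427],[0,0,0]],
    [45,[0.05,0.773,-0.427],[0,0,0]],
    [45,[0.05,0.773,-0.427],[0,0,0]],
    [45,[0,0,0],[0,0,0]],
    [45,[0,0,0],[0,0,0]],
  ],
)

```text
time_s: 12.48
ee_pos: [526.4, 292.5, 99.6]
ee_rot: [-179.7, 0.1, 85.4]
force: [-0.2, 0.5, 0.0]
gripper_width: 44.9
gripper_force: 0.0
```

```bash
python3 - <<'E'
from h import *
s=state();print(s["time_s"],s["ee_pos"],s["ee_rot"],np.round(s["qpos"],1))
C=cam("wrist"); im=grab_frame("wrist"); cv2.imwrite("pics/w3raw.png",im)
P=np.array([[531,346,50],[527,298.5,36],[526.5,292.5,36],[518,187,38]])
q=proj(C,P).round().astype(int); print(q)
for x in q: cv2.circle(im,tuple(map(int,x)),3,(0,0,255),-1)
cv2.imwrite("pics/w3.png",im)
E
```

```text
12.4833 [526.44930925 292.49238137  99.58322771] [-1.79746618e+02  1.10550223e-01  8.54451600e+01] [27.9 24.6 93.   0.  62.7 32.5]
[[326 138]
 [326 194]
 [326 201]
 [326 311]]
```

View pics/w3.png

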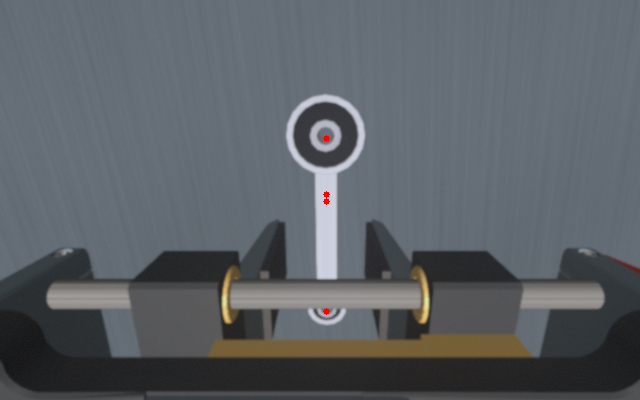

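The eye's real centre is (325.5,134.5) against a predicted (326,138), about 2.5 mm further out in +y. The grip is centred across the web. Descend and grip.

Emit:
move_arm(
  grip_force=55,
  motion=[
    [45,[0,0.02,-0.46],[0,0,0]],
    [45,[0,0.02,-0.46],[0,0,0]],
    [45,[0,0,-0.46],[0,0,0]],
    [45,[0,0,-0.46],[0,0,0]],
    [45,[0,0,-0.46],[0,0,0]],
    [45,[0,0,-0.46],[0,0,0]],
    [45,[0,0,-0.46],[0,0,0]],
    [45,[0,0,-0.46],[0,0,0]],
    [45,[0,0,-0.06],[0,0,0]],
    [45,[0,0,0],[0,0,0]],
    [10,[0,0,0],[0,0,0]],
    [10,[0,0,0],[0,0,0]],
    [10,[0,0,0],[0,0,0]],
    [10,[0,0,0],[0,0,0]],
    [10,[0,0,0],[0,0,0]],
    [10,[0,0,0],[0,0,0]],
    [10,[0,0,0],[0,0,0]],
    [10,[0,0,0],[0,0,0]],
  ],
)

```text
time_s: 14.03
ee_pos: [528.2, 293.8, 8.5]
ee_rot: [-180.0, -0.1, 85.4]
force: [-0.3, -0.3, 6.4]
gripper_width: 9.7
gripper_force: 3.0
```

Emit:
move_arm(
  motion=[
    [3,[0,0,0],[0,0,0]],
    [3,[0,0,0],[0,0,0]],
    [3,[0,0,0],[0,0,0]],
  ],
)

```text
time_s: 14.28
ee_pos: [528.3, 293.8, 8.5]
ee_rot: [180.0, -0.1, 85.4]
force: [0.3, 0.1, 5.9]
gripper_width: 3.1
gripper_force: 2.9
```

```bash
python3 - <<'E'
from h import *
s=state();print(s["time_s"],s["ee_pos"],s["ee_rot"],s["gripper_width"],s["gripper_force"],s["force"])
im=grab_frame("wrist"); a=grab_frame("scene")
cv2.imwrite("pics/w4.png",np.vstack([cv2.resize(im[60:340,160:500],(729,600))[:300],cv2.resize(a[90:190,270:510],(729,300))]))
E
```

```text
14.2833 [528.34426633 293.818208     8.4881839 ] [ 1.79992588e+02 -6.70422600e-02  8.54068947e+01] 3.0953436536518266 2.8871601819992065 [0.2633404  0.08504206 5.90164427]
```

View pics/w4.png

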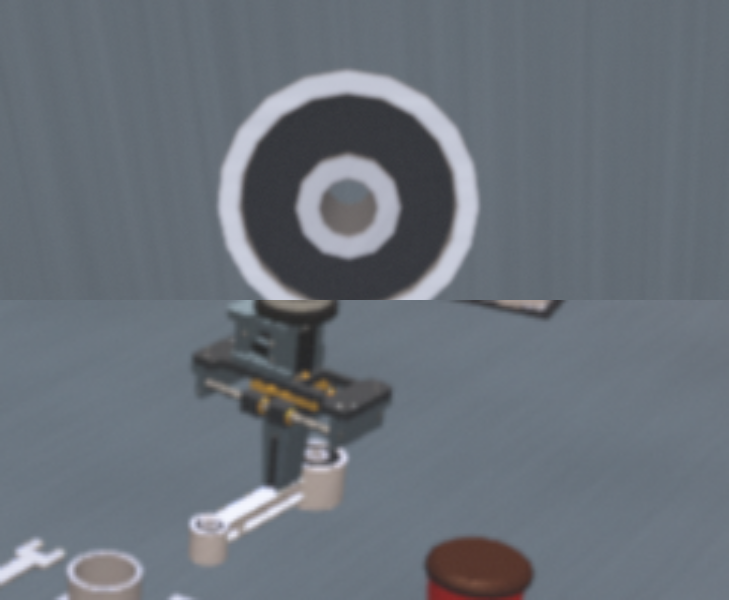

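```bash
python3 - <<'E'
from h import *
im=grab_frame("wrist"); cv2.imwrite("pics/w5.png",im); g=cv2.cvtColor(im,cv2.COLOR_BGR2GRAY)
print("cols",list(range(230,420,6)))
for r in range(120,350,10): print(r,g[r,230:420:6])
C=cam("wrist"); print(proj(C,[[531,348.7,50],[528,294,9],[528,294,36],[518,189,38]]).round())
s=grab_frame("scene"); cv2.imwrite("pics/s5.png",s)
E
```

```text
cols [230, 236, 242, 248, 254, 260, 266, 272, 278, 284, 290, 296, 302, 308, 314, 320, 326, 332, 338, 344, 350, 356, 362, 368, 374, 380, 386, 392, 398, 404, 410, 416]
120 [106 107 106 109 107 110 105 182 202 160  57  54  55  56  55  58  58  56
  55  56  57  61 196 201 122 110 110 107 108 109 106 107]
130 [108 106 106 109 106 107 140 203 119  55  54  56  56  57  58  66  60  57
  58  57  56  59  59 187 199 109 110 109 107 108 107 107]
140 [108 106 108 108 107 107 203 179  58  59  56  57  63 182 182 181 183 183
 157  59  58  58  59  62 205 184 111 110 108 109 107 107]
150 [107 105 108 107 110 112 204 130  57  57  57  57 183 178 101 111 110 106
 183 153  60  57  58  60 196 201 110 108 106 109 106 105]
160 [106 106 108 108 110 109 205 139  56  57  58  57 183 168  99 105 106 102
 183 164  58  60  59  58 197 199 110 107 107 107 107 107]
170 [105 108 107 107 109 104 197 197  58  57  58  59 108 182 181 157 169 181
 179  63  58  58  58  85 202 151 110 109 108 109 106 106]
180 [105 108 106 107 108 107 108 205 177  57  57  56  59  60  63 116  96  61
  58  60  59  58  64 203 197 108 110 108 105 10
[... 1523 characters left out ...]
6  88  87  88  86  86  86  86 197 150 150 150 151
 149 190  87  86  86  85  84  85  84  84  84  85  84  85]
310 [ 87  88  86  87  88  86  86  87  87  88  87  86  87 194  89 103 199  97
  74 179  84  86  86  86  85  84  85  84  84  83  84  82]
320 [ 87  87  87  87  88  86  87  84  86  86  87  86  87 175  86 101 205  96
  73 145  87  85  85  84  84  84  83  84  82  83  82  83]
330 [ 88  87  88  87  86  86  85  85  88  85  86  85  85  37  82 111 205  96
  63  57  85  86  84  84  83  84  83  83  84  83  82  82]
340 [ 95  94  95  94  95  92  92  93  94  94  93  94  94  82 100 113 146 111
  96  98  96  96  97  97  97  96  96  96  96  97  96  96]
[[322. 156.]
 [325. 230.]
 [325. 247.]
 [323. 396.]]
```

The reading shows the fingers closed above the web. In the wrist picture the tips sit about 180 mm from the camera, while the reported TCP sits 202 mm away. So the real fingertips end about 25 mm short of the reported TCP, which also explains the 56.8 mm chord on the 60 mm tube. I'll lift, open and go deeper, watching the force.

Emit:
move_arm(
  grip_force=20,
  motion=[
    [3,[0,0,0.4],[0,0,0]],
    [3,[0,0,0.4],[0,0,0]],
    [45,[0,0.08,0],[0,0,0]],
    [45,[0,0,0],[0,0,0]],
    [45,[0,0,0],[0,0,0]],
    [45,[0,0,0],[0,0,0]],
    [45,[0,0,0],[0,0,0]],
    [45,[0,0,-0.4],[0,0,0]],
    [45,[0,0,-0.4],[0,0,0]],
    [45,[0,0,-0.2],[0,0,0]],
    [45,[0,0,-0.2],[0,0,0]],
    [45,[0,0,-0.2],[0,0,0]],
    [45,[0,0,0],[0,0,0]],
    [45,[0,0,0],[0,0,0]],
  ],
)

```text
time_s: 15.65
ee_pos: [527.0, 295.1, -8.5]
ee_rot: [-179.8, 0.1, 85.4]
force: [0.6, 0.2, -0.4]
gripper_width: 45.2
gripper_force: 0.0
```

A reading of -8.5 with no contact force confirms it. I'll go 9 mm lower and close.

Emit:
move_arm(
  grip_force=55,
  motion=[
    [45,[0,0,-0.12],[0,0,0]],
    [45,[0,0,-0.12],[0,0,0]],
    [45,[0,0,-0.12],[0,0,0]],
    [45,[0,0,0],[0,0,0]],
    [8,[0,0,0],[0,0,0]],
    [8,[0,0,0],[0,0,0]],
    [8,[0,0,0],[0,0,0]],
    [8,[0,0,0],[0,0,0]],
    [8,[0,0,0],[0,0,0]],
    [8,[0,0,0],[0,0,0]],
    [8,[0,0,0],[0,0,0]],
  ],
)

```text
time_s: 16.57
ee_pos: [527.3, 295.3, -16.9]
ee_rot: [-179.9, 0.0, 85.4]
force: [0.1, -0.3, 1.0]
gripper_width: 17.9
gripper_force: 55.0
```

Gripped: 17.9 mm at 55 N. Lift.

Emit:
move_arm(
  motion=[
    [8,[0,0,0.1],[0,0,0]],
    [8,[0,0,0.2],[0,0,0]],
    [8,[0,0,0.4],[0,0,0]],
    [8,[0,0,0.6],[0,0,0]],
    [8,[0,0,0.8],[0,0,0]],
    [8,[0,0,0.8],[0,0,0]],
    [8,[0,0,0.8],[0,0,0]],
    [8,[0,0,0.7],[0,0,0]],
    [8,[0,0,0.5],[0,0,0]],
    [8,[0,0,0.3],[0,0,0]],
    [8,[0,0,0.1],[0,0,0]],
    [8,[0,0,0],[0,0,0]],
    [8,[0,0,0],[0,0,0]],
  ],
)

```text
time_s: 17.65
ee_pos: [526.4, 294.8, 114.6]
ee_rot: [-179.7, 0.1, 85.4]
force: [-0.6, -0.0, -5.6]
gripper_width: 17.5
gripper_force: 55.0
```

Emit:
move_arm(
  motion=[
    [8,[0.02,-0.3,0],[0,0,0]],
    [8,[0.02,-0.5,0],[0,0,0]],
    [8,[0.04,-0.72,0],[0,0,0]],
    [8,[0.04,-0.72,0],[0,0,0]],
    [8,[0.04,-0.72,0],[0,0,0]],
    [8,[0.04,-0.72,0],[0,0,0]],
    [8,[0.04,-0.72,0],[0,0,0]],
    [8,[0.04,-0.72,0],[0,0,0]],
    [8,[0.04,-0.72,0],[0,0,0]],
    [8,[0.04,-0.72,0],[0,0,0]],
    [8,[0.04,-0.72,0],[0,0,0]],
    [8,[0.04,-0.72,0],[0,0,0]],
  ],
)

```text
time_s: 18.65
ee_pos: [537.3, 93.0, 114.9]
ee_rot: [-179.8, 0.1, 85.4]
force: [0.9, 0.1, -6.2]
gripper_width: 17.6
gripper_force: 55.0
```

Emit:
move_arm(
  motion=[
    [8,[0.04,-0.72,0],[0,0,0]],
    [8,[0.04,-0.72,0],[0,0,0]],
    [8,[0.04,-0.72,0],[0,0,0]],
    [8,[0.04,-0.72,0],[0,0,0]],
    [8,[0.04,-0.72,0],[0,0,0]],
    [8,[0.04,-0.72,0],[0,0,0]],
    [8,[0.04,-0.72,0],[0,0,0]],
    [8,[0,-0.5,0],[0,0,0]],
    [8,[0,-0.34,0],[0,0,0]],
    [8,[0,0,-0.3],[0,0,0]],
    [8,[0,0,-0.3],[0,0,0]],
    [8,[0,0,-0.1],[0,0,0]],
    [8,[0,0,0],[0,0,0]],
    [8,[0,0,0],[0,0,0]],
  ],
)

```text
time_s: 19.82
ee_pos: [544.9, -50.9, 97.4]
ee_rot: [-179.8, 0.0, 85.5]
force: [0.6, -0.2, -5.1]
gripper_width: 17.9
gripper_force: 55.0
```

```bash
python3 - <<'E'
from h import *
s=state();print(s["time_s"],s["ee_pos"],s["ee_rot"],s["gripper_width"],s["force"])
W=grab_frame("wrist");w=cam("wrist"); a=grab_frame("scene");S=cam("scene");T=cam("top")
t=np.array([549,2.,90]);e=np.array([549,2.,165])
print(proj(w,[e]),proj(S,[e,t]))
def mark(im,C,p):
    for x in proj(C,p).round().astype(int): cv2.circle(im,tuple(map(int,x)),2,(0,0,255),-1)
b=grab_frame("top");print(proj(T,[e,t]))
for n,i in(("w",W),("s",a),("t",b)): cv2.imwrite(f"pics/f{n}.png",i)
mark(W,w,[e]);mark(a,S,[e,t])
cv2.imwrite("pics/final.png",np.hstack([cv2.resize(W[60:260,220:430],(420,400)),cv2.resize(a[120:240,240:355],(383,400))]))
E
```

```text
19.8167 [544.86410777 -50.94855997  97.42588336] [-1.79779366e+02  1.57168208e-02  8.54625394e+01] 17.928887701884385 [ 0.60829553 -0.22896825 -5.12087223]
[[324.73372572 169.96697849]] [[304.29963385 150.59519333]
 [304.18563634 177.60499262]]
[[314.45505273 212.2263306 ]
 [314.85166157 213.80671418]]
```

View pics/final.png

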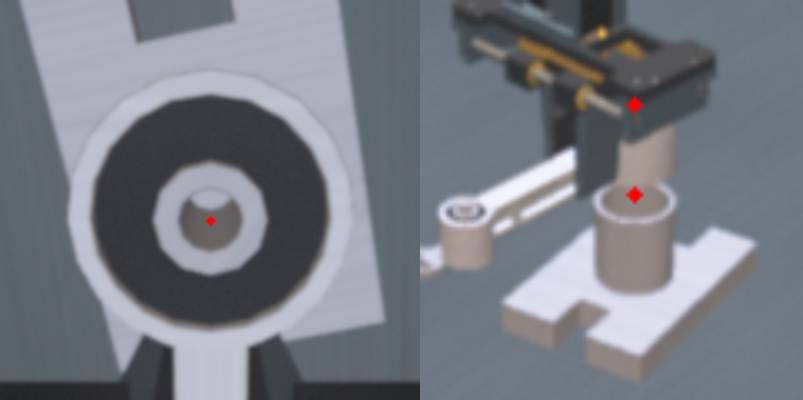

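The eye is over the expected spot. In the scene view the tube rim sits slightly below its marker, so I'll fit the rim properly in the earlier pictures before finishing.

```bash
python3 - <<'E'
from h import *
# w2 camera: rebuild from recorded numbers: proj of known points -> use solvePnP-free approach: camera at cam pos, orient from current wrist cam adjusted by tool rotation
from scipy.spatial.transform import Rotation as Ro
s=state(); K,Rw,tw=cam("wrist"); Rt=Ro.from_euler("xyz",s["ee_rot"],degrees=True).as_matrix(); p=np.array(s["ee_pos"])
off=Rt.T@(-Rw.T@tw-p); A=Rw@Rt   # world->cam = A Rt^T
R2=Ro.from_euler("xyz",[-179.778,-3.188,84.915],degrees=True).as_matrix(); p2=np.array([507.97,2.59,260.16])
c2=p2+R2@off; W2=(K,A@R2.T,-A@R2.T@c2); print("f",K[0,0],proj(W2,[[550,0,90]]),c2)
def circ(f,C,guess,img_scale,n):
    g=cv2.cvtColor(cv2.imread(f),cv2.COLOR_BGR2GRAY)
    x,y=guess; h=n; c=g[y-h:y+h,x-h:x+h]; c=cv2.resize(c,None,fx=6,fy=6,interpolation=2)
    r=img_scale*6
    for par in (30,22,16,10):
        H=cv2.HoughCircles(c,cv2.HOUGH_GRADIENT,1,12,param1=60,param2=par,minRadius=int(r*.8),maxRadius=int(r*1.12))
        if H is not None: break
    if H is None: print(f,"none");return
    for q in H[0][:4]:
        uv=[(q[0]+.5)/6-.5+x-h,(q[1]+.5)/6-.5+y-h]; print(f,np.round(uv,1),round(q[2]/6,1),ray(C,[uv],90)[0].round(1))
circ("pics/w2raw.png",W2,(361,178),K[0,0]*30/372,36)
circ("pics/p2t.png",cam("top"),(316,214),387.6*30/944,20)
# eye from current wrist frame, and from initial top
g=cv2.cvtColor(cv2.imread("pics/fw.png"),cv2.COLOR_BGR2GRAY)
m=((g<75)*255).astype(np.uint8); m[235:]=0
for c in cv2.findContours(m,cv2.RETR_EXTERNAL,cv2.CHAIN_APPROX_NONE)[0]:
    if cv2.contourArea(c)>3000:
        e=cv2.fitEllipse(c); print("eye",e,ray((K,Rw,tw),[e[0]],50+114.5))
m=((cv2.cvtColor(cv2.imread("pics/p2s.png"),cv2.COLOR_BGR2GRAY)>165)*255).astype(np.uint8)[165:195,285:325]
print(cv2.cvtColor(cv2.imread("pics/p2s.png"),cv2.COLOR_BGR2GRAY)[168:194,304])
E
```

```text
f 325.2862931040769 [[362.46475767 181.32462995]] [514.40582387  70.85861009 462.47343094]
pics/w2raw.png [363. 182.] 21.8 [550.6  -0.9  90. ]
pics/w2raw.png [361. 182.] 23.6 [548.3  -0.6  90. ]
pics/w2raw.png [361.7 179.7] 22.8 [549.2   2.   90. ]
pics/p2t.png none
eye ((324.7015380859375, 164.85256958007812), (111.7313003540039, 114.2479248046875), 90.03179931640625) [[549.34515532   3.72506364 164.5       ]]
[117 118 118 118 123 151 171 145 132 134 135 136 136 134 134 134 138 161
 175 150 137 138 139 139 139 140]
```

The tube fits at y about 0 and the eye at about 3 mm, so I'll nudge the rod -2.5 mm in y, let it settle and hand in.

Emit:
move_arm(
  motion=[
    [8,[0,-0.05,0],[0,0,0]],
    [8,[0,-0.05,0],[0,0,0]],
    [8,[0,0,0],[0,0,0]],
    [8,[0,0,0],[0,0,0]],
    [8,[0,0,0],[0,0,0]],
    [8,[0,0,0],[0,0,0]],
  ],
)

```text
time_s: 20.47
ee_pos: [545.1, -54.3, 98.0]
ee_rot: [-179.8, 0.0, 85.4]
force: [-0.1, -0.1, -6.5]
gripper_width: 17.9
gripper_force: 55.0
```

```bash
python3 - <<'E'
from h import *
s=state();print(s["time_s"],s["ee_pos"],np.round(s["qvel"],2),s["gripper_width"],s["gripper_force"],np.round(s["force"],1))
# level check: small-eye and big-eye tops in scene view
a=grab_frame("scene"); S=cam("scene"); g=cv2.cvtColor(a,cv2.COLOR_BGR2GRAY)
u=np.array([-13,-159.5])/160; big=np.array([549.3,0.7]); sm=big+160*u
x,y=proj(S,[[*sm,114.5+38]])[0]; print("small eye top predicted",x,y)
m=((g<110)*255).astype(np.uint8); xi,yi=int(round(x)),int(round(y))
print(g[yi-9:yi+12,xi-10:xi+11:2])
E
```

```text
20.4667 [545.1489117  -54.30078546  97.96934543] [ 0.02 -0.02 -0.01 -0.05  0.01 -0.06] 17.935260673783585 54.98294234275818 [-0.1 -0.1 -6.5]
small eye top predicted 252.77064507654723 181.33870171879414
[[119 120 120 119 119 120 119 118 118 118 119]
 [120 119 120 119 119 120 119 118 119 118 119]
 [120 119 119 119 119 119 117 118 117 118 126]
 [120 119 119 119 119 119 118 120 118 127 166]
 [118 118 120 118 116 118 118 119 127 166 223]
 [119 120 120 117 118 118 117 126 165 224 243]
 [119 119 117 124 131 131 129 165 223 242 244]
 [119 119 133 158 181 182 176 220 243 244 245]
 [118 128 182 200 220 222 211 239 245 245 245]
 [118 161 221 202 193 195 192 223 243 245 234]
 [120 204 202 180 167 165 184 155 238 233 185]
 [128 229 149 183 148 153 188 104 228 189 141]
 [134 230 116 175 168 172 173 105 226 159 133]
 [128 223 147 142 179 180 145 155 219 143 138]
 [120 195 197 156 161 159 172 206 187 137 170]
 [117 154 209 201 187 185 212 205 146 162 223]
 [117 135 170 194 207 203 190 164 132 198 237]
 [117 134 152 166 173 173 161 146 131 195 210]
 [116 134 151 157 159 160 155 147 131 159 151]
 [117 133 154 158 160 159 155 147 133 137 119]
 [118 135 153 159 160 158 156 145 132 121 117]]
```

The small eye sits at its predicted place, with the same 2 px offset the tube shows in this view, so the rod is level. Handing in.

```bash
python3 -c "
from workcell import *
print(job_done())"
```

```text
the job is handed in; nothing more can be done
None
```

I've handed the job in, with no verdict returned: the tube stands released mid-plate, and the rod is held steady, level by the camera check, with its big eye over the tube about 25 mm clear, within a few mm of centre.

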